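# Fit the spout to the copper kettle

### The arm

A 7-joint arm with a two-finger parallel gripper is mounted at the origin on the work surface. World frame = base frame: x ahead of the robot, y to its left, z up, the work surface at z = 0. Lengths are in m, angles in rad, forces in N, time in s.
With the tool pointing down it reaches from about 0.375 to 0.925 m from the base axis. Payload 3.1 kg.
Tool frame: the origin (TCP) lies at the very end of the fingers, on their centre line; the grasp point (between the pads) lies 19 mm behind it (manip.grasp_offset is the z of the grasp point in the tool frame, in m); z points along the fingers, y is the line along which they close (so a half turn about z gives the same grasp; the last joint's range is limited). The gripper opens to 85 mm and grips with 20 to 120 N. Pads are 22 mm wide; open, the fingers measure 114 mm over their backs; the gripper's body (76 mm by 85 mm) begins 54 mm behind the grasp point. The pads swing forward as they close: fully open they stand 13 mm farther back than shut.
Start: joints at [1.125, 0.383, 0.044, 1.598, -0.018, 1.161, -0.05], TCP at [0.222, -0.611, 0.231] pointing down, gripper open.
Joint ranges: [-2.61, 2.61], [-0.41, 2.15], [-1.48, 1.57], [0, 2.5], [-1.57, 4.71], [0.05, 1.97], [-2.85, 2.85]. Speed limits (rad/s): [2.79, 2.79, 3.14, 3.14, 3.14, 3.14, 3.14].

### API

Orientations are given as a unit quaternion [w, x, y, z].
In Python, from workcell import manip gives the robot as it stands. The module is installed in compiled form; this text tells all that it offers.
- The arm moves only by the tool servo_tool, never from a script. Its argument "series" is a list of rows, each a list of 7 numbers: the shift along the tool's x, y, z each as a share of 400 mm, from -1 to 1, then the turn, a rotation vector about the tool's x, y, z each as a share of 0.5 rad, from -1 to 1, then the closure, from 0 (fully open) to 1 (shut). In form: [[x, y, z, wx, wy, wz, fingers], ...]. A call has 1 to 12 rows; each row is the pose to reach, as a shift and turn from the pose commanded when the call began, along the tool's axes at that moment; what a row does not reach only later rows make up. A row lasts 1/8 s, in which the tool goes at most 62.5 mm and 10.7 degrees, less where a joint would pass 70% of its speed; a pose out of reach is approached as far as the arm can. A call with a number of a shift or a turn outside -1 to 1 is refused whole. A call with a gripper value outside its range is refused whole. The fingers move at their own pace and stop on an object; "grip_force" is the grip in N (left out, the last holds). Time passes only in rows, so rows that repeat a pose let the fingers close. It gives the time, the measured TCP pose, the force, the opening and the grip force at its end, in the units of the state.
- manip.read_state(): the state, without advancing time (a new reading comes with each control period).
- manip.read_camera(name): name is "scene" or "side" or "wrist"; returns (picture, depth): 384x512x3 uint8, red, green, blue; 384x512 float32, m along the optical axis (not along the pixel's ray), 0 where there is no reading.
- manip.camera_model(name): a dict with "fx", "fy", "cx", "cy" (pixels), "extrinsics" (4x4, takes a point from world to camera coordinates); the wrist camera has in their place "tool_from_camera" (4x4, takes a point from camera to tool coordinates, whose origin is the TCP and whose axes are the flange's). Camera axes: x right, y up, looking along -z (the intrinsics and any distortion apply to the point x, -y, -z); pixel columns grow to the right and rows downward; lengths in m; the calibration is good to about 2 mm. A picture is of the moment at which its call begins: read the wrist's pose just before it. camera_model takes no time and is no camera call.
- manip.finish_job(): hands the job in; it is judged then, once.
The state is a dict: "clock": time; "q": joint angles; "qvel": joint speeds; "tau": joint torques, N m; "tcp_pos": TCP position; "orientation": TCP orientation; "contact_force": force on the tool from outside, world axes, zero at the start; "moment": the same for the moment, N m; "gripper_width": finger opening in m; "grasp_force": force on a finger pad.
Only numpy, scipy, OpenCV 4.12 (cv2) and the standard library are available. Lean on these libraries where they do the work, as an engineer would, in place of code of your own. Each camera call takes 0.05 s, during which the arm holds its last target. There are 200 camera calls.

### The job

Pull the wooden-handled steel drift out of the copper kettle's slanted spout socket and stand it upright, handle up, in the green tool pot. Then take the copper spout out of the wooden block and slide it into the empty socket, fully home so that its brass bead sits on the socket's rim, and let go. Do not drop either part, and leave the hammer, the lid and the curved handle where they are.

Things in the scene. Friction and masses are not known exactly. Their poses are not given: they have to be found in the camera images.
- drift: loose drift, 150 mm long, 0.25 kg: steel shank 24 mm in diameter and 48 mm long (foot chamfered 5 mm to 16 mm diameter), then a dark steel shoulder 33 mm in diameter and 6 mm thick, then a round pale wooden handle 28 mm in diameter and 96 mm long. Origin: centre of the foot's end face; z runs along the drift to the handle's end. At the start it sits in the socket, shoulder on the rim.
- spout: loose round copper spout tube (solid to the touch; the dark disc on top is its bore), 160 mm long, 24 mm in diameter, 0.15 kg; a brass bead 33 mm in diameter runs from 48 to 54 mm above the foot (foot chamfered 5 mm to 16 mm diameter). Origin: centre of the foot's end face; z runs along the spout to its top. At the start it stands upright in the hole of the wooden block, bead on the block's top.
- socket: brass spout socket, a tube fixed to the kettle's shoulder: outer diameter 40 mm, bore 27 mm, 55 mm long, bore floor 3 mm above its lower end. Origin: centre of its lower end; z runs along its axis out through the mouth, 30 degrees from vertical, leaning away from the kettle. A part that is fully home has its foot 7 mm from this origin.
- socket_mouth (a point): centre of the socket's mouth, 55 mm from the socket's origin along its z
- kettle: round copper kettle body, does not move: 156 mm in greatest diameter (at 45 mm height), 112 mm high, with two brass side handles reaching 97 mm out at its +y and -y sides up to 113 mm high. Origin: centre of its underside; the socket stands on its -x side, leaning to -x, its mouth 80 mm from the kettle's axis and 133 mm up.
- block: dark wooden block, does not move, 90 x 90 x 55 mm, origin centre of its underside; a vertical hole 28 mm wide and 50 mm deep in the middle of its top holds the spout
- toolpot: green round tool pot, open at the top, does not move: outer diameter 68 mm, inner 60 mm, 90 mm high; origin centre of its underside
- toolpot_floor (a point): centre of the tool pot's inner floor, 6 mm above the bench
- toolpot_rim (a point): centre of the tool pot's mouth, 90 mm above the bench
- hammer: bystander: hammer lying on the bench, about 280 mm long along its x, origin under its middle
- lid: bystander: round copper lid with a knob, 90 mm in diameter, 42 mm high, origin centre of its underside
- grip: bystander: curved copper handle lying on the bench, about 136 mm long along its x, 16 mm thick, origin under the middle of its bow
Mind the look-alikes: they are no part of the job. Several things look just like the kettle: the one meant starts farthest to the robot's right. Leave any turquoise look-alike of the drift alone.

How it is judged:
On the way, in this order (a step that is already met when the one before it is completed fails the run):
1. the drift stands in the tool pot, handle up, released (horizontal distance between drift and toolpot_floor below 0.03 m and z of drift in the frame of toolpot_floor below 0.02 m and angle between drift's own z axis and vertical below 0.45 rad and contact force between the fingers and drift below 0.1 N), for 0.2 s.
2. the spout is fully home in the socket (distance between spout and socket below 0.012 m and angle between the z axis of spout and the z axis of socket, either way round below 0.09 rad), for 0.2 s.
At the end, for the whole second after the job is handed in: Spout foot within 12 mm of the socket's origin (7 mm when home), axes within 0.09 rad. Drift in the tool pot: foot within 30 mm of the pot's axis and under 20 mm above its floor, handle up, leaning less than 0.45 rad. Both released, at rest (all of step 2 and horizontal distance between drift and toolpot_floor below 0.03 m and z of drift in the frame of toolpot_floor below 0.02 m and angle between drift's own z axis and vertical below 0.45 rad and linear speed of each of drift, spout below 0.02 m/s); the robot touches nothing.
It fails at once if the hammer is moved more than 30 mm (distance of hammer from where it was at the start of the episode above 0.03 m).
It fails at once if the lid is moved more than 30 mm (distance of lid from where it was at the start of the episode above 0.03 m).
It fails at once if the curved handle is moved more than 30 mm (distance of grip from where it was at the start of the episode above 0.03 m).
It fails at once if the drift is dropped (falls freely faster than 1 m/s) (linear speed of drift above 1 m/s and contact force between the fingers and drift below 0.1 N).
It fails at once if the spout is dropped (falls freely faster than 1 m/s) (linear speed of spout above 1 m/s and contact force between the fingers and spout below 0.1 N).
It also fails if it takes over 58 s, if anything falls off the work surface, if the arm or the gripper's body presses on something with over 40 N, if the wrist force passes 120 N, or if a joint passes its speed limit or range.

## Working session

There is one attempt and no reset: what is moved stays moved. The work goes in short steps, Python scripts to look and compute and a tool call to move; the robot and the scene stay as the last step left them, time stands still between calls to the robot, and variables do not carry over. Pictures are saved under pics/ and viewed, at most 10 in all, crops included, and the job is handed in when it is done.

Besides the shell and the picture viewer there is one more tool, called after ">>>" by a JSON object that holds its "api" and its "payload". servo_tool: Moves the arm, as the interface text tells. Shift numbers are shares of 400 mm and turn numbers shares of 0.5 rad, none past 1 either way. Its arguments: {"type":"object","properties":{"series":{"type":"array","items":{"type":"array","items":{"type":"number","minimum":-1,"maximum":1}}},"grip_force":{"type":"number"}},"required":["series"]}

```bash
mkdir -p pics
cat > h.py <<'E'
import numpy as np, cv2
from workcell import manip
from scipy.spatial.transform import Rotation as R
def pose():
    s=manip.read_state(); q=np.array(s['orientation']); T=np.eye(4)
    T[:3,:3]=R.from_quat(q[[1,2,3,0]]).as_matrix(); T[:3,3]=s['tcp_pos']; return T
def grab(n):
    T=pose(); im,d=manip.read_camera(n); m=manip.camera_model(n)
    W=T@np.array(m['tool_from_camera']) if n=='wrist' else np.linalg.inv(np.array(m['extrinsics']))
    return im,d,m,W   # W: world from camera
def cloud(d,m,W):
    v,u=np.mgrid[:d.shape[0],:d.shape[1]]
    P=np.stack([(u-m['cx'])/m['fx']*d,-(v-m['cy'])/m['fy']*d,-d],-1)
    return P@W[:3,:3].T+W[:3,3]
E
python3 - <<'E'
from h import *
for n in ('scene','side','wrist'):
    im,d,m,W=grab(n); cv2.imwrite(f'pics/{n}0.png',im[...,::-1]); np.savez(f'{n}0.npz',im=im,d=d,P=cloud(d,m,W),W=W)
    print(n,{k:v for k,v in m.items() if k not in('extrinsics',)},W[:3,3].round(3))
print(pose().round(3), manip.grasp_offset)
a=np.hstack([cv2.imread(f'pics/{n}0.png') for n in('scene','side')])
E
```

```text
scene {'fx': 455.65374873307843, 'fy': 455.65374873307843, 'cx': 253.2921007734809, 'cy': 197.3933922000115} [1.297 0.659 0.775]
side {'fx': 468.0529302543835, 'fy': 468.0529302543835, 'cx': 250.51317808700472, 'cy': 185.25143911963536} [0.328 0.91  0.891]
wrist {'fx': 268.0247812107374, 'fy': 268.0247812107374, 'cx': 252.05963028468267, 'cy': 192.9703866958561, 'tool_from_camera': array([[-1.72634838e-03,  9.59210927e-01,  2.82686075e-01,
         7.19540258e-02],
       [ 9.99998438e-01,  1.54910113e-03,  8.50522796e-04,
        -6.10713701e-04],
       [ 3.77921442e-04,  2.82687102e-01, -9.59212103e-01,
        -1.42284095e-01],
       [ 0.00000000e+00,  0.00000000e+00,  0.00000000e+00,
         1.00000000e+00]])} [ 0.289 -0.585  0.372]
[[ 0.94   0.341 -0.001  0.221]
 [ 0.341 -0.94   0.002 -0.61 ]
 [-0.    -0.002 -1.     0.23 ]
 [ 0.     0.     0.     1.   ]] -0.0187
```

View pics/scene0.png

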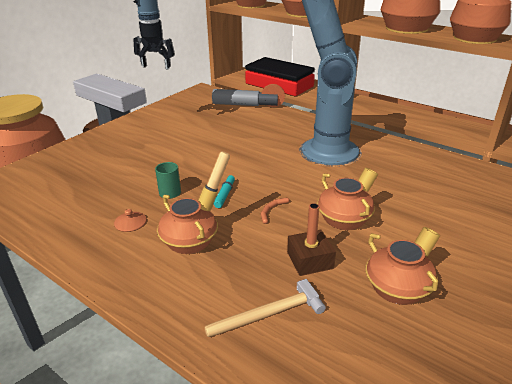

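View pics/side0.png

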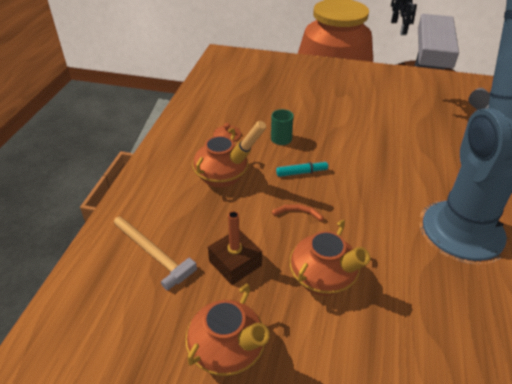

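The scene view shows three kettles: one holding the pale drift at (187,222), and two empty ones at (347,203) and (405,270). The pale handle is at (215,180), the turquoise look-alike lies at (226,192), the pot is at (168,180), and the spout in its block is at (313,230). I'll measure all of these and make one close crop.

Run:
```python
from h import *
S={n:np.load(n+'0.npz') for n in('scene','side')}
def hsv(n): return cv2.cvtColor(S[n]['im'],cv2.COLOR_RGB2HSV)
boxes={'scene':dict(k1=(155,195,222,255),k2=(315,170,380,232),k3=(362,222,445,305),pot=(152,158,185,202),drift=(198,148,232,210),spout=(303,200,322,245),block=(285,228,338,275)),
'side':dict(k1=(190,130,250,185),k2=(288,228,372,294),k3=(182,290,272,378),pot=(266,106,298,146),drift=(230,118,270,165),spout=(226,208,244,250),block=(205,232,265,282))}
for n in S:
    H=hsv(n);P=S[n]['P'];
    for k,(a,b,c,e) in boxes[n].items():
        h=H[b:e,a:c].reshape(-1,3).astype(int);p=P[b:e,a:c].reshape(-1,3)
        ok=p[:,2]>.01
        if k=='pot': ok&=(abs(h[:,0]-78)<15)&(h[:,1]>100)
        if k=='drift': ok&=(h[:,0]>12)&(h[:,0]<30)&(h[:,1]>60)&(p[:,2]>.15)
        if k=='spout': ok&=(p[:,2]>.085)
        if k[0]=='k': ok&=(p[:,2]>.03)
        q=p[ok]; print(n,k,len(q),'med',np.median(q,0).round(3),'p2',np.percentile(q,2,0).round(3),'p98',np.percentile(q,98,0).round(3))
        if k in('drift','spout'):
            c0=q.mean(0);u,s,v=np.linalg.svd(q-c0,full_matrices=False);print('   axis',(v[0]*np.sign(v[0,2])).round(3),'c',c0.round(4),(s/len(q)**.5).round(4))
im=np.hstack([cv2.resize(S['scene']['im'][140:260,140:245],None,fx=3.5,fy=3.5),cv2.resize(S['side']['im'][100:220,180:300],None,fx=3.5,fy=3.5)])
cv2.imwrite('pics/crop.png',im[...,::-1])
```

```text
scene k1 2583 med [ 0.685 -0.025  0.079] p2 [ 0.602 -0.127  0.038] p98 [0.735 0.03  0.121]
scene k2 2456 med [0.363 0.253 0.08 ] p2 [0.273 0.156 0.038] p98 [0.54  0.311 0.158]
scene k3 3819 med [0.526 0.472 0.08 ] p2 [0.435 0.381 0.04 ] p98 [0.572 0.537 0.135]
scene pot 656 med [ 0.54  -0.248  0.063] p2 [ 0.497 -0.295  0.014] p98 [ 0.561 -0.229  0.09 ]
scene drift 373 med [ 0.562 -0.018  0.189] p2 [ 0.535 -0.035  0.152] p98 [ 0.588 -0.007  0.225]
   axis [0.627 0.585 0.515] c [ 0.5686 -0.0136  0.1932] [0.1037 0.025  0.0077]
scene spout 333 med [0.544 0.25  0.134] p2 [0.53  0.235 0.088] p98 [0.551 0.257 0.169]
   axis [0.691 0.376 0.617] c [0.5519 0.2533 0.1397] [0.1178 0.0214 0.0067]
scene block 1592 med [0.551 0.256 0.054] p2 [0.493 0.192 0.012] p98 [0.598 0.305 0.104]
side k1 2191 med [ 0.645 -0.019  0.084] p2 [ 0.569 -0.108  0.039] p98 [0.723 0.033 0.169]
side k2 3601 med [0.325 0.264 0.084] p2 [0.251 0.191 0.047] p98 [0.398 0.308 0.136]
side k3 4929 med [0.484 0.486 0.083] p2 [0.413 0.389 0.048] p98 [0.56  0.536 0.137]
side pot 579 med [ 0.524 -0.239  0.062] p2 [ 0.497 -0.297  0.014] p98 [ 0.553 -0.228  0.091]
side drift 308 med [ 0.552 -0.015  0.195] p2 [ 0.527 -0.029  0.153] p98 [ 0.584 -0.006  0.225]
   axis [-0.21   0.761  0.613] c [ 0.5514 -0.0097  0.1974] [0.0965 0.0201 0.0076]
side spout 339 med [0.533 0.253 0.138] p2 [0.524 0.236 0.088] p98 [0.546 0.258 0.171]
   axis [-0.196  0.628  0.753] c [0.5305 0.2608 0.1464] [0.1247 0.0194 0.0065]
side block 1815 med [0.528 0.258 0.054] p2 [0.476 0.207 0.013] p98 [0.591 0.304 0.115]
```

View pics/crop.png

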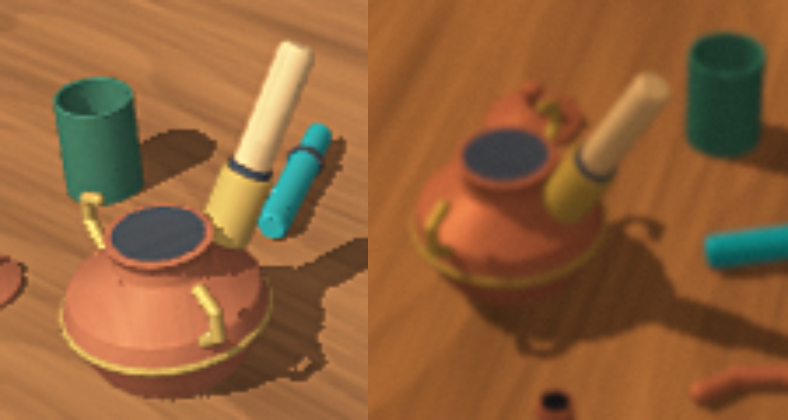

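The crop confirms the pale drift in the kettle farthest to the right (scene (187,222)). The turquoise one lies beside it on the bench. Next I'll fit cylinders.

```bash
cat >> h.py <<'E'
from scipy.optimize import least_squares
def cyl(q,r,c0,a0):
    c0=np.array(c0,float);a0=np.array(a0,float);a0/=np.linalg.norm(a0)
    e1=np.cross(a0,[0,1,.1]);e1/=np.linalg.norm(e1);e2=np.cross(a0,e1)
    def ax(x):
        a=a0+x[2]*e1+x[3]*e2; return c0+x[0]*e1+x[1]*e2,a/np.linalg.norm(a)
    def f(x):
        c,a=ax(x); return np.linalg.norm(np.cross(q-c,a),axis=1)-r
    s=least_squares(f,np.zeros(4),loss='soft_l1',f_scale=.001); c,a=ax(s.x)
    return c,a,np.median(abs(f(s.x)))
E
python3 - <<'E'
from h import *
S={n:np.load(n+'0.npz') for n in('scene','side')}
def pts(n,lo,hi,cond):
    P=S[n]['P'];h=cv2.cvtColor(S[n]['im'],cv2.COLOR_RGB2HSV).astype(int)
    ok=((P>lo)&(P<hi)).all(-1)&cond(h); ok=cv2.erode(ok.astype('u1'),np.ones((2,2)))>0
    return P[ok]
wood=lambda h:(h[...,0]>12)&(h[...,0]<30)
anyc=lambda h:h[...,0]>=0
def run(name,lo,hi,cond,r,a0):
    Q=[pts(n,lo,hi,cond) for n in S]
    for q in Q+[np.vstack(Q)]:
        c,a,e=cyl(q,r,np.median(q,0),a0); print(name,len(q),'c',c.round(4),'a',a.round(3),'res',round(e,4),'at z0',(c-a*c[2]/a[2]).round(4), 'along',np.percentile((q-c)@a,[1,99]).round(3))
run('handle',[.5,-.08,.16],[.62,.03,.24],wood,.014,[-.5,0,.87])
run('spout',[.49,.21,.1],[.58,.3,.18],anyc,.012,[0,0,1])
run('pot',[.44,-.34,.015],[.6,-.2,.085],lambda h:abs(h[...,0]-78)<15,.034,[0,0,1])
for nm,lo,hi in(('dark',[.58,-.1,.095],[.72,.04,.125]),('k2dark',[.28,.2,.095],[.42,.34,.125])):
  for n in S:
    q=pts(n,lo,hi,lambda h:(h[...,1]<110)&(h[...,2]<110)); 
    (c,r)=cv2.minEnclosingCircle(q[:,:2].astype('f4')); print(nm,n,len(q),c,r,q.mean(0).round(4))
for n in S:
    q=pts(n,[.44,.16,.05],[.64,.36,.06],anyc); print('blocktop',n,cv2.minAreaRect(q[:,:2].astype('f4')),np.median(q[:,2]))
for n in S: # all tall objects' y,x extents: grip / turquoise
    q=pts(n,[.2,-.4,.008],[.9,.4,.05],lambda h:(abs(h[...,0]-90)<8)&(h[...,1]>120)); print('turq',n,q.min(0).round(3),q.max(0).round(3))
E
```

```text
handle 275 c [ 0.5526 -0.0247  0.1885] a [-0.481  0.125  0.868] res 0.0013 at z0 [ 0.657  -0.0519  0.    ] along [-0.038  0.036]
handle 227 c [ 0.5476 -0.0242  0.1988] a [-0.469  0.114  0.875] res 0.0012 at z0 [ 0.6542 -0.0501  0.    ] along [-0.04   0.028]
handle 502 c [ 0.5503 -0.0245  0.1933] a [-0.476  0.118  0.872] res 0.0012 at z0 [ 0.6558 -0.0506  0.    ] along [-0.042  0.034]
spout 234 c [0.5354 0.2443 0.1389] a [-0.021  0.015  1.   ] res 0.0009 at z0 [0.5383 0.2421 0.    ] along [-0.037  0.03 ]
spout 249 c [0.5362 0.2435 0.1442] a [0.019 0.006 1.   ] res 0.0008 at z0 [0.5334 0.2426 0.    ] along [-0.043  0.026]
spout 483 c [0.5358 0.2437 0.1413] a [-0.002  0.001  1.   ] res 0.0009 at z0 [0.5361 0.2435 0.    ] along [-0.04   0.028]
pot 486 c [ 0.5267 -0.2643  0.0567] a [0.023 0.035 0.999] res 0.0017 at z0 [ 0.5254 -0.2662  0.    ] along [-0.04   0.026]
pot 420 c [ 0.5267 -0.2642  0.0576] a [-0.01   0.058  0.998] res 0.0019 at z0 [ 0.5272 -0.2675  0.    ] along [-0.04   0.024]
pot 906 c [ 0.5266 -0.2642  0.057 ] a [0.006 0.052 0.999] res 0.0018 at z0 [ 0.5263 -0.2672  0.    ] along [-0.04   0.026]
dark scene 275 (0.6634624600410461, -0.05139501765370369) 0.03291716054081917 [ 0.6624 -0.0503  0.113 ]
dark side 216 (0.6588278412818909, -0.052573490887880325) 0.03103482536971569 [ 0.6585 -0.0521  0.1134]
k2dark scene 224 (0.33301645517349243, 0.23432974517345428) 0.032745033502578735 [0.3329 0.2339 0.1126]
k2dark side 481 (0.32793739438056946, 0.23193365335464478) 0.032808784395456314 [0.3281 0.2317 0.1129]
blocktop scene ((0.538170576095581, 0.24606621265411377), (0.08955835551023483, 0.0897865742444992), 53.298152923583984) 0.054681246758369495
blocktop side ((0.5346876978874207, 0.24595843255519867), (0.08893565833568573, 0.09001462906599045), 52.83240509033203) 0.05492440583665692
turq scene [ 0.375 -0.141  0.009] [ 0.507 -0.078  0.034]
turq side [ 0.368 -0.143  0.01 ] [ 0.501 -0.078  0.033]
```

```bash
cat >> h.py <<'E'
mouth=np.array([.5834,-.0322,.133]); A=np.array([-.485,.1205,.866]); A/=np.linalg.norm(A)
def frame(z,x):
    z=np.array(z,float);z/=np.linalg.norm(z); x=np.array(x,float);x-=x@z*z;x/=np.linalg.norm(x)
    return np.stack([x,np.cross(z,x),z],1)
XT=[.241,.970,0]
def plan(p,Rm=None):
    T=pose(); Rm=T[:3,:3] if Rm is None else Rm
    d=T[:3,:3].T@(np.array(p)-T[:3,3])/.4
    w=R.from_matrix(T[:3,:3].T@Rm).as_rotvec()/.5
    s=manip.read_state()
    print('shift',d.round(4),'turn',w.round(3),'| t',round(s['clock'],2),'tcp',T[:3,3].round(4),'z',T[:3,2].round(3),'x',T[:3,0].round(3),'w',round(s['gripper_width'],4),'g',np.round(s['grasp_force'],1),'F',np.round(s['contact_force'],1),'q',np.round(s['q'],2))
E
python3 -c "
from h import *
plan(mouth+A*.152,frame(-A,XT)); plan(mouth+A*.152)"
```

```text
shift [ 1.1861 -1.1563 -0.0839] turn [-0.965  0.51  -1.913] | t 0.15 tcp [ 0.2213 -0.6104  0.2302] z [-0.001  0.002 -1.   ] x [ 0.94   0.341 -0.   ] w 0.0853 g 0.0 F [-0.4 -0.1 -0.2] q [ 1.13  0.38  0.04  1.6  -0.02  1.16 -0.05]
shift [ 1.1861 -1.1563 -0.0839] turn [0. 0. 0.] | t 0.15 tcp [ 0.2213 -0.6104  0.2302] z [-0.001  0.002 -1.   ] x [ 0.94   0.341 -0.   ] w 0.0853 g 0.0 F [-0.4 -0.1 -0.2] q [ 1.13  0.38  0.04  1.6  -0.02  1.16 -0.05]
```

>>> {"api": "servo_tool", "payload": {"series": [[0.1,-0.1,-0.15,0,0,-0.3,0],[0.25,-0.25,-0.2,0,0,-0.6,0],[0.4,-0.4,-0.2,0,0,-0.95,0],[0.5,-0.5,-0.2,0,0,-0.95,0],[0.6,-0.6,-0.2,0,0,-0.95,0],[0.7,-0.7,-0.2,0,0,-0.95,0],[0.8,-0.8,-0.2,0,0,-0.95,0],[0.8,-0.8,-0.2,0,0,-0.95,0]]}}

```text
clock: 1.15
tcp_pos: [0.4143, -0.1974, 0.3113]
orientation: [-0.0, 0.916, 0.402, 0.0]
contact_force: [0.7, -1.1, 0.0]
gripper_width: 0.0851
grasp_force: 0.0
```

```bash
python3 -c "
from h import *
plan(mouth+A*.152,frame(-A,XT))"
```

```text
shift [ 0.4991 -0.1351  0.1166] turn [-1.025  0.261 -0.977] | t 1.15 tcp [ 0.4143 -0.1974  0.3113] z [ 0.  0. -1.] x [0.677 0.736 0.   ] w 0.0851 g 0.0 F [ 0.7 -1.1  0. ] q [ 0.74 -0.04 -0.37  1.92 -0.01  1.26 -0.37]
```

>>> {"api": "servo_tool", "payload": {"series": [[0.1,-0.03,0,-0.2,0.05,-0.2,0],[0.2,-0.06,0,-0.4,0.1,-0.4,0],[0.3,-0.1,0,-0.6,0.15,-0.6,0],[0.4,-0.12,0,-0.8,0.2,-0.8,0],[0.5,-0.135,0,-1,0.26,-0.98,0],[0.5,-0.135,0,-1,0.26,-0.98,0],[0.5,-0.135,0,-1,0.26,-0.98,0],[0.5,-0.135,0,-1,0.26,-0.98,0]]}}

```text
clock: 2.15
tcp_pos: [0.5097, -0.0192, 0.3114]
orientation: [0.199, 0.764, 0.594, 0.156]
contact_force: [0.5, 0.2, 0.9]
gripper_width: 0.0852
grasp_force: 0.0
```

Run:
```python
from h import *
plan(mouth+A*.152,frame(-A,XT))
plan(mouth+A*.058,frame(-A,XT))
im,d,m,W=grab('wrist'); cv2.imwrite('pics/w1.png',im[...,::-1]); np.savez('w1.npz',im=im,d=d,P=cloud(d,m,W),W=W)
```

```text
shift [ 0.0127 -0.0602  0.1003] turn [-0.025  0.002 -0.012] | t 2.15 tcp [ 0.5097 -0.0192  0.3114] z [ 0.474 -0.119 -0.872] x [0.247 0.969 0.002] w 0.0852 g 0.0 F [0.5 0.2 0.9] q [ 0.55 -0.25 -0.61  2.16  0.02  0.7  -0.34]
shift [ 0.0129 -0.0573  0.3352] turn [-0.025  0.002 -0.012] | t 2.15 tcp [ 0.5097 -0.0192  0.3114] z [ 0.474 -0.119 -0.872] x [0.247 0.969 0.002] w 0.0852 g 0.0 F [0.5 0.2 0.9] q [ 0.55 -0.25 -0.61  2.16  0.02  0.7  -0.34]
```

View pics/w1.png

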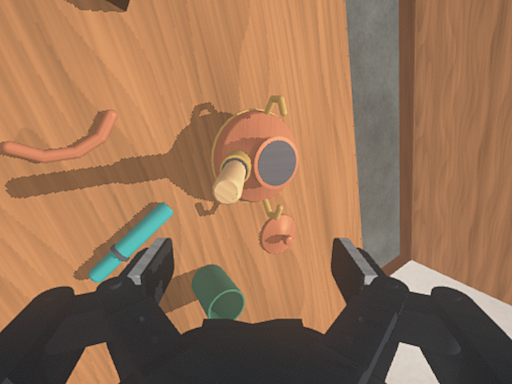

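The wrist view shows the handle end at (228,192), the socket at (240,163) and the kettle mouth at (277,162), with the fingers at the bottom. I'll refine the handle axis from this closer view.

Run:
```python
from h import *
S=np.load('w1.npz');P=S['P'];h=cv2.cvtColor(S['im'],cv2.COLOR_RGB2HSV).astype(int)
ok=((P>[.5,-.08,.145])&(P<[.62,.03,.24])).all(-1)
q=P[ok]; c,a,e=cyl(q,.014,mouth+A*.06,A); print(len(q),a.round(3),e, 'at mouth z',(c-a*(c[2]-.133)/a[2]).round(4),'top',np.percentile((q-mouth)@A,[1,98]))
k=((P>[.58,-.1,.10])&(P<[.74,.04,.125])).all(-1)&(h[...,1]<110)&(h[...,2]<130); q=P[k]; print('kettle',cv2.minEnclosingCircle(q[:,:2].astype('f4')),q.mean(0))
```

```text
1061 [-0.5    0.114  0.858] 0.0014738869378468425 at mouth z [ 0.5839 -0.0325  0.133 ] top [0.0064647  0.10245369]
kettle ((0.658719539642334, -0.05403607338666916), 0.03308204188942909) [ 0.65639362 -0.05449854  0.11272213]
```

>>> {"api": "servo_tool", "payload": {"series": [[0.013,-0.058,0.05,-0.025,0,-0.012,0],[0.013,-0.058,0.1,-0.025,0,-0.012,0],[0.013,-0.058,0.1,-0.025,0,-0.012,0],[0.013,-0.058,0.17,-0.025,0,-0.012,0],[0.013,-0.058,0.24,-0.025,0,-0.012,0],[0.013,-0.058,0.31,-0.025,0,-0.012,0],[0.013,-0.058,0.335,-0.025,0,-0.012,0],[0.013,-0.058,0.335,-0.025,0,-0.012,0]]}}

```text
clock: 3.2
tcp_pos: [0.5555, -0.0245, 0.1831]
orientation: [0.204, 0.761, 0.595, 0.159]
contact_force: [0.4, 0.3, 0.3]
gripper_width: 0.0853
grasp_force: 0.0
```

```bash
python3 -c "
from h import *
plan(mouth+A*.058,frame(-A,XT))"
```

```text
shift [-0.0018  0.0001 -0.0004] turn [-0.001  0.     0.001] | t 3.2 tcp [ 0.5555 -0.0245  0.1831] z [ 0.485 -0.121 -0.866] x [ 0.241  0.971 -0.   ] w 0.0853 g 0.0 F [0.4 0.3 0.3] q [ 0.65  0.07 -0.79  2.22  0.58  0.44 -0.85]
```

>>> {"api": "servo_tool", "payload": {"series": [[0,0,0,0,0,0,0.5],[0,0,0,0,0,0,1],[0,0,0,0,0,0,1],[0,0,0,0,0,0,1],[0,0,0,0,0,0,1],[0,0,0,0,0,0,1],[0,0,0,0,0,0,1],[0,0,0,0,0,0,1]], "grip_force": 60}}

```text
clock: 4.2
tcp_pos: [0.5553, -0.0236, 0.184]
orientation: [0.205, 0.76, 0.596, 0.159]
contact_force: [-3.5, 0.2, 4.6]
gripper_width: 0.027
grasp_force: 58.5
```

Width 27 mm against a 28 mm handle is a good grasp. I'll pull 80 mm along the axis.

>>> {"api": "servo_tool", "payload": {"series": [[0,0,-0.03,0,0,0,1],[0,0,-0.07,0,0,0,1],[0,0,-0.12,0,0,0,1],[0,0,-0.17,0,0,0,1],[0,0,-0.22,0,0,0,1],[0,0,-0.25,0,0,0,1],[0,0,-0.25,0,0,0,1]]}}

```text
clock: 5.08
tcp_pos: [0.5059, -0.0115, 0.2698]
orientation: [0.205, 0.76, 0.596, 0.159]
contact_force: [-0.7, 0.1, -2.3]
gripper_width: 0.0267
grasp_force: 59.5
```

Run:
```python
from h import *
plan([.5266,-.2642,.30],frame([0,0,-1],[.6,.8,0]))
im,d,m,W=grab('wrist'); P=cloud(d,m,W); cv2.imwrite('pics/w2.png',im[...,::-1])
T=pose();L=(P-T[:3,3])@T[:3,:3]; np.savez('w2.npz',im=im,L=L)
# held shank points, tool frame
k=(np.hypot(L[...,0],L[...,1])<.03)&(L[...,2]>.005)&(L[...,2]<.15); q=L[k]; print(len(q),np.percentile(q,[2,50,98],axis=0).round(4))
im,d,m,W=grab('scene'); cv2.imwrite('pics/s2.png',im[110:270,120:334,::-1].repeat(3,0).repeat(3,1))
```

```text
shift [-0.6014  0.2113  0.0365] turn [ 1.035 -0.207  0.787] | t 5.08 tcp [ 0.5059 -0.0115  0.2698] z [ 0.486 -0.121 -0.866] x [ 0.239  0.971 -0.002] w 0.0267 g 59.5 F [-0.7  0.1 -2.3] q [ 0.64 -0.23 -0.72  2.23  0.04  0.59 -0.38]
1299 [[-0.0015 -0.0141  0.0059]
 [ 0.0097 -0.0001  0.0379]
 [ 0.0137  0.0146  0.0976]]
```

View pics/s2.png

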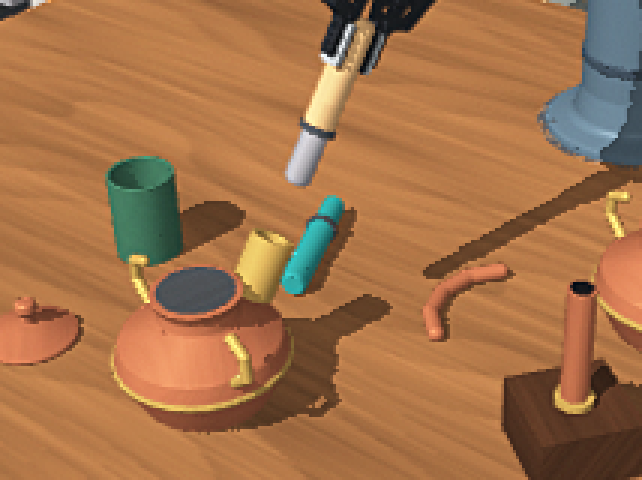

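The view shows the drift gripped by its handle with the shank fully out, and the socket empty at about (265,262) in the crop. Next I'll carry it over the pot and turn it upright.

>>> {"api": "servo_tool", "payload": {"series": [[-0.05,0.02,-0.05,0.15,-0.03,0.1,1],[-0.12,0.04,-0.06,0.3,-0.06,0.2,1],[-0.2,0.07,-0.06,0.45,-0.1,0.35,1],[-0.28,0.1,-0.06,0.6,-0.13,0.5,1],[-0.36,0.13,-0.04,0.75,-0.16,0.6,1],[-0.44,0.16,-0.02,0.9,-0.18,0.7,1],[-0.52,0.19,0.01,1,-0.2,0.78,1],[-0.58,0.205,0.03,1,-0.205,0.785,1],[-0.6,0.21,0.036,1,-0.205,0.785,1],[-0.6,0.21,0.036,1,-0.205,0.785,1]]}}

```text
clock: 6.42
tcp_pos: [0.5263, -0.263, 0.2991]
orientation: [0.006, 0.894, 0.448, 0.006]
contact_force: [-0.2, 0.5, -2.7]
gripper_width: 0.0265
grasp_force: 59.9
```

Run:
```python
from h import *
im,d,m,W=grab('wrist');P=cloud(d,m,W); T=pose();L=(P-T[:3,3])@T[:3,:3]
h=cv2.cvtColor(im,cv2.COLOR_RGB2HSV).astype(int)
k=(np.hypot(L[...,0],L[...,1])<.03)&(L[...,2]>.005)&(L[...,2]<.13); q=L[k]
c,a,e=cyl(q[q[:,2]<.05],.014,[0,0,.03],[0,0,1]); print('drift in tool',len(q),c.round(4),a.round(3),e,'end',np.percentile(q[:,2],[98,99.5]))
k=(abs(h[...,0]-78)<15)&(h[...,1]>80)&(P[...,2]>.08)&(P[...,2]<.1); q=P[k]; print('rim',len(q),q[:,2].max() if len(q) else 0, cv2.minEnclosingCircle(q[:,:2].astype('f4')) if len(q) else 0)
plan([.5266,-.2642,.117],frame([0,0,-1],[.6,.8,0]))
```

```text
drift in tool 1332 [-0.0035 -0.0002  0.03  ] [-0.007 -0.001  1.   ] 0.00015264621303598402 end [0.09833215 0.10190468]
rim 38 0.09129805859096507 ((0.5252534747123718, -0.26468780636787415), 0.03265909105539322)
shift [-0.0071 -0.004   0.4564] turn [ 0.032 -0.011  0.006] | t 6.47 tcp [ 0.5267 -0.262   0.2996] z [ 0.016 -0.005 -1.   ] x [0.598 0.802 0.005] w 0.0266 g 59.9 F [-0.1  0.7 -1.8] q [ 0.8   0.24 -0.47  1.66  0.11  1.25 -0.34]
```

>>> {"api": "servo_tool", "payload": {"series": [[-0.004,-0.004,0.08,0.032,-0.01,0,1],[-0.004,-0.004,0.17,0.032,-0.01,0,1],[-0.004,-0.004,0.26,0.032,-0.01,0,1],[-0.004,-0.004,0.34,0.032,-0.01,0,1],[-0.004,-0.004,0.4,0.032,-0.01,0,1],[-0.004,-0.004,0.44,0.032,-0.01,0,1],[-0.004,-0.004,0.455,0.032,-0.01,0,1],[-0.004,-0.004,0.465,0.032,-0.01,0,1],[-0.004,-0.004,0.468,0.032,-0.01,0,1],[-0.004,-0.004,0.468,0.032,-0.01,0,1]]}}

```text
clock: 7.72
tcp_pos: [0.5282, -0.2652, 0.1134]
orientation: [0.001, 0.894, 0.448, 0.0]
contact_force: [-1.2, -0.2, 0.6]
gripper_width: 0.0263
grasp_force: 60.2
```

>>> {"api": "servo_tool", "payload": {"series": [[0,0,0,0,0,0,0.5],[0,0,0,0,0,0,0.3],[0,0,0,0,0,0,0],[0,0,0,0,0,0,0],[0,0,0,0,0,0,0],[0,0,0,0,0,0,0],[0,0,-0.1,0,0,0,0],[0,0,-0.2,0,0,0,0],[0,0,-0.3,0,0,0,0],[0,0,-0.4,0,0,0,0],[0,0,-0.45,0,0,0,0],[0,0,-0.45,0,0,0,0]]}}

```text
clock: 9.22
tcp_pos: [0.5288, -0.2654, 0.2945]
orientation: [0.002, 0.894, 0.448, 0.001]
contact_force: [0.6, -0.9, -0.9]
gripper_width: 0.0854
grasp_force: 0.0
```

Run:
```python
from h import *
for n in('scene','side'):
    im,d,m,W=grab(n);P=cloud(d,m,W)
    k=((P>[.46,-.34,.1])&(P<[.6,-.19,.17])).all(-1); q=P[k]
    if len(q)>10:
        c,a,e=cyl(q,.014,np.median(q,0),[0,0,1]); print(n,len(q),c.round(4),a.round(3),e,q[:,2].max())
plan([.5358,.2437,.28],frame([0,0,-1],[0,1,0]))
```

```text
scene 188 [ 0.5267 -0.2671  0.1332] [-0.005  0.002  1.   ] 0.0012156797890244464 0.1577885862906112
side 182 [ 0.5274 -0.2677  0.1345] [0.022 0.02  1.   ] 0.001529200275827084 0.15857024673432485
shift [ 1.0311 -0.7441  0.0286] turn [-0.003  0.    -1.285] | t 9.32 tcp [ 0.527  -0.2648  0.2913] z [-0.001  0.    -1.   ] x [ 0.599  0.801 -0.001] w 0.0855 g 0.0 F [ 0.3 -0.1 -0.9] q [ 0.79  0.26 -0.47  1.66  0.12  1.25 -0.35]
```

Drift stands upright in the pot (axis within 0.03 rad, top at 0.157 m as expected). Now on to the spout.

>>> {"api": "servo_tool", "payload": {"series": [[0.1,-0.07,0,0,0,-0.15,0],[0.22,-0.16,0,0,0,-0.3,0],[0.34,-0.25,0,0,0,-0.45,0],[0.46,-0.34,0,0,0,-0.6,0],[0.58,-0.42,0,0,0,-0.75,0],[0.7,-0.51,0,0,0,-0.9,0],[0.82,-0.6,0,0,0,-1,0],[0.92,-0.68,0,0,0,-1,0],[1,-0.73,0,0,0,-1,0],[1,-0.744,0,0,0,-1,0],[1,-0.744,0,0,0,-1,0]]}}

```text
clock: 10.7
tcp_pos: [0.528, 0.2327, 0.2905]
orientation: [-0.0, 0.755, 0.655, -0.002]
contact_force: [0.2, -0.4, -0.1]
gripper_width: 0.0854
grasp_force: 0.0
```

Run:
```python
from h import *
im,d,m,W=grab('wrist');P=cloud(d,m,W); cv2.imwrite('pics/w3.png',im[...,::-1])
k=((P>[.49,.2,.07])&(P<[.58,.29,.18])).all(-1); q=P[k]
c,a,e=cyl(q,.012,[.5358,.2437,.12],[0,0,1]); print(len(q),c.round(4),a.round(3),e,q[:,2].max())
t=q[q[:,2]>.155]; print('top',len(t),cv2.minEnclosingCircle(t[:,:2].astype('f4')),np.median(t[:,2]))
plan([.5358,.2437,.125],frame([0,0,-1],pose()[:3,0]))
```

```text
635 [0.5353 0.2443 0.12  ] [ 0.001 -0.008  1.   ] 0.0015841821011871628 0.16904782019358966
top 440 ((0.535173237323761, 0.24483510851860046), 0.011849863454699516) 0.16689786101784912
shift [0.0336 0.0136 0.4145] turn [-0.003  0.005 -0.   ] | t 10.75 tcp [0.5288 0.2316 0.2908] z [-0.002 -0.002 -1.   ] x [ 0.144  0.99  -0.003] w 0.0853 g 0.0 F [-0.3 -0.7  0.2] q [ 0.2   0.3  -0.82  1.67  0.23  1.27 -0.81]
```

>>> {"api": "servo_tool", "payload": {"series": [[0.035,0.013,0.05,0,0,0,0],[0.035,0.013,0.1,0,0,0,0],[0.035,0.013,0.1,0,0,0,0],[0.035,0.013,0.2,0,0,0,0],[0.035,0.013,0.3,0,0,0,0],[0.035,0.013,0.38,0,0,0,0],[0.035,0.013,0.414,0,0,0,0],[0.035,0.013,0.414,0,0,0,0],[0.035,0.013,0.414,0,0,0,0]]}}

```text
clock: 11.88
tcp_pos: [0.5374, 0.2472, 0.1283]
orientation: [0.001, 0.756, 0.655, 0.001]
contact_force: [0.2, -0.6, 0.7]
gripper_width: 0.0853
grasp_force: 0.0
```

>>> {"api": "servo_tool", "payload": {"series": [[0,0,0,0,0,0,0.5],[0,0,0,0,0,0,1],[0,0,0,0,0,0,1],[0,0,0,0,0,0,1],[0,0,0,0,0,0,1],[0,0,0,0,0,0,1],[0,0,0,0,0,0,1],[0,0,0,0,0,0,1]], "grip_force": 50}}

```text
clock: 12.88
tcp_pos: [0.536, 0.2468, 0.1269]
orientation: [0.0, 0.756, 0.655, -0.0]
contact_force: [-2.2, -0.4, 5.7]
gripper_width: 0.0229
grasp_force: 48.9
```

```bash
python3 -c "
from h import *
plan([.5355,.2442,.125],frame([0,0,-1],pose()[:3,0]))"
```

```text
shift [-0.0067 -0.0004  0.0047] turn [0. 0. 0.] | t 12.88 tcp [0.536  0.2468 0.1269] z [ 0. -0. -1.] x [ 0.142  0.99  -0.   ] w 0.0229 g 48.9 F [-2.2 -0.4  5.7] q [ 0.1   0.5  -0.75  1.8   0.4   1.   -0.95]
```

>>> {"api": "servo_tool", "payload": {"series": [[0,0,-0.03,0,0,0,1],[0,0,-0.08,0,0,0,1],[0,0,-0.14,0,0,0,1],[0,0,-0.2,0,0,0,1],[0,0,-0.27,0,0,0,1],[0,0,-0.34,0,0,0,1],[0,0,-0.4,0,0,0,1],[0,0,-0.4,0,0,0,1]]}}

```text
clock: 13.88
tcp_pos: [0.5376, 0.2478, 0.2899]
orientation: [0.001, 0.756, 0.655, 0.003]
contact_force: [0.6, 0.8, -1.8]
gripper_width: 0.0228
grasp_force: 49.1
```

```bash
cat >> h.py <<'E'
def held():
    im,d,m,W=grab('wrist');P=cloud(d,m,W); T=np.linalg.inv(np.eye(4)); 
    M=np.array(m['tool_from_camera']); L=cloud(d,m,M)
    k=(np.hypot(L[...,0],L[...,1])<.025)&(L[...,2]>.004)&(L[...,2]<.15); q=L[k]
    b=q[(q[:,2]<.05)]; c,a,e=cyl(b,.012,[0,0,.03],[0,0,1])
    f=q[(q[:,2]>.08)]; c2,a2,e2=cyl(f,.012,[0,0,.09],[0,0,1])
    print('upper',len(b),c.round(4),a.round(3),round(e,4),'lower',len(f),c2.round(4),a2.round(3),round(e2,4),'end',np.percentile(q[:,2],[97,99.5]).round(4))
    r=np.hypot(q[:,0]-c[0],q[:,1]-c[1]); z=q[:,2][(r>.0145)&(r<.018)]; print('bead z',len(z),np.percentile(z,[5,50,95]).round(4) if len(z) else 0)
    return im
E
python3 - <<'E'
from h import *
held()
plan(mouth+A*.16,frame(-A,XT))
E
```

```text
upper 786 [-0.0026 -0.0003  0.03  ] [ 0.002 -0.002  1.   ] 0.0002 lower 137 [-0.0024 -0.0005  0.09  ] [-0.002 -0.006  1.   ] 0.0001 end [0.1069 0.1138]
bead z 242 [0.0653 0.0666 0.0706]
shift [-0.6542  0.0158  0.0402] turn [-1.04  -0.055  0.197] | t 13.93 tcp [0.5367 0.247  0.2879] z [ 0.003  0.001 -1.   ] x [0.142 0.99  0.001] w 0.0229 g 49.1 F [ 0.3 -0.6 -1.6] q [ 0.18  0.33 -0.83  1.65  0.25  1.27 -0.84]
```

Spout is held parallel to the tool, offset −2.5 mm in x, with its bead at about 0.071. I'll carry it to a standoff on the socket axis and refit the empty socket from there.

>>> {"api": "servo_tool", "payload": {"series": [[-0.05,0,-0.05,-0.15,-0.01,0.03,1],[-0.12,0,-0.07,-0.3,-0.02,0.06,1],[-0.2,0,-0.07,-0.45,-0.03,0.09,1],[-0.28,0,-0.07,-0.6,-0.035,0.12,1],[-0.37,0,-0.07,-0.75,-0.04,0.15,1],[-0.46,0,-0.07,-0.9,-0.05,0.18,1],[-0.55,0,-0.07,-1,-0.055,0.19,1],[-0.62,0.01,-0.07,-1,-0.055,0.19,1],[-0.65,0.015,-0.07,-1,-0.055,0.19,1],[-0.65,0.015,-0.07,-1,-0.055,0.19,1]]}}

```text
clock: 15.18
tcp_pos: [0.5046, -0.0119, 0.3136]
orientation: [0.195, 0.763, 0.598, 0.151]
contact_force: [0.2, 0.2, -1.8]
gripper_width: 0.0229
grasp_force: 49.3
```

```bash
cat >> h.py <<'E'
OFF=np.array([-.0025,-.0004,0])
def ins(s,m=None,a=None):
    m=mouth if m is None else m; a=A if a is None else a
    Rm=frame(-a,XT); plan(m+a*s-Rm@OFF,Rm)
E
python3 - <<'E'
from h import *
Q=[]
for n in('scene','side','wrist'):
    im,d,m,W=grab(n);P=cloud(d,m,W);h=cv2.cvtColor(im,cv2.COLOR_RGB2HSV).astype(int)
    v=P-mouth; t=v@A; r=np.linalg.norm(v-t[...,None]*A,axis=-1)
    k=(t>-.035)&(t<-.003)&(r>.015)&(r<.026)&(h[...,0]>18)&(h[...,0]<32)&(h[...,1]>120)
    k=cv2.erode(k.astype('u1'),np.ones((2,2)))>0; q=P[k]; Q.append(q)
    if len(q)>20:
        c,a,e=cyl(q,.020,mouth-A*.02,A); print(n,len(q),a.round(3),round(e,4),'mouth',(c+a*((mouth-c)@a)).round(4))
    k=(t>-.004)&(t<.012)&(r<.024)&(h[...,0]>18)&(h[...,0]<32)&(h[...,1]>100); q=P[k]; print(n,'rim t',len(q),np.percentile(t[k],[50,90]).round(4) if len(q) else 0)
q=np.vstack(Q); c,a,e=cyl(q,.020,mouth-A*.02,A); print('all',len(q),a.round(3),round(e,4),'mouth',(c+a*((mouth-c)@a)).round(4),mouth)
im=held(); cv2.imwrite('pics/w4.png',im[...,::-1])
ins(.15)
E
```

```text
scene 121 [-0.46   0.176  0.871] 0.0014 mouth [ 0.5839 -0.0322  0.1333]
scene rim t 38 [-0.002  -0.0009]
side 28 [-0.535  0.233  0.812] 0.0008 mouth [ 0.5826 -0.0312  0.1322]
side rim t 42 [-0.0011  0.0016]
wrist rim t 172 [-0.0007  0.0002]
all 161 [-0.473  0.18   0.862] 0.0011 mouth [ 0.5835 -0.0321  0.1331] [ 0.5834 -0.0322  0.133 ]
upper 786 [-0.0027 -0.0006  0.03  ] [ 0.001 -0.003  1.   ] 0.0002 lower 137 [-0.0025 -0.0007  0.09  ] [-0.003 -0.009  1.   ] 0.0001 end [0.1064 0.1131]
bead z 241 [0.065  0.0663 0.0712]
shift [-0.0005 -0.0477  0.1206] turn [-0.046 -0.     0.013] | t 15.38 tcp [ 0.5054 -0.0099  0.3146] z [ 0.466 -0.116 -0.877] x [ 0.236  0.972 -0.003] w 0.0229 g 49.3 F [-0.4 -0.2 -1.6] q [ 0.45 -0.25 -0.54  2.16  0.05  0.73 -0.38]
```

View pics/w4.png

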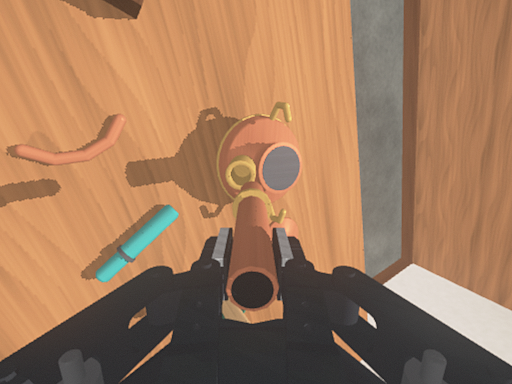

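The view shows the spout held straight (bore at (252,288)) and the open socket mouth at (241,173). The mouth refit agrees to under 1 mm. Aligning now.

>>> {"api": "servo_tool", "payload": {"series": [[0,-0.02,0.02,-0.046,0,0.013,1],[0,-0.048,0.05,-0.046,0,0.013,1],[0,-0.048,0.09,-0.046,0,0.013,1],[0,-0.048,0.12,-0.046,0,0.013,1],[0,-0.048,0.14,-0.046,0,0.013,1],[0,-0.048,0.14,-0.046,0,0.013,1],[0,-0.048,0.14,-0.046,0,0.013,1]]}}

```text
clock: 16.25
tcp_pos: [0.5152, -0.0142, 0.2567]
orientation: [0.204, 0.762, 0.594, 0.159]
contact_force: [0.4, 0.1, -2.0]
gripper_width: 0.023
grasp_force: 49.3
```

Run:
```python
from h import *
ins(.126); ins(.072)
im,d,m,W=grab('wrist'); P=cloud(d,m,W);h=cv2.cvtColor(im,cv2.COLOR_RGB2HSV).astype(int)
v=P-mouth;t=v@A
k=(abs(t)<.004)&(np.linalg.norm(v,axis=-1)<.026)&(h[...,0]>18)&(h[...,0]<32)&(h[...,1]>100); q=P[k]
e1=np.array([.241,.970,0]);e1/=np.linalg.norm(e1);e2=np.cross(A,e1)
uv=np.stack([(q-mouth)@e1,(q-mouth)@e2],1); print(len(q),'rim in plane min/max',uv.min(0).round(4),uv.max(0).round(4))
a=cv2.resize(im[110:310,150:350],(396,396)); b=manip.read_camera('scene')[0][130:262,120:252]; cv2.imwrite('pics/c5.png',np.hstack([a,cv2.resize(b,(396,396))])[...,::-1])
```

```text
shift [ 0.0037 -0.0009  0.0409] turn [ 0.002  0.002 -0.005] | t 16.25 tcp [ 0.5152 -0.0142  0.2567] z [ 0.486 -0.122 -0.866] x [0.244 0.97  0.   ] w 0.023 g 49.3 F [ 0.4  0.1 -2. ] q [ 0.49 -0.17 -0.61  2.23  0.17  0.57 -0.5 ]
shift [ 0.0038 -0.001   0.1759] turn [ 0.002  0.002 -0.005] | t 16.25 tcp [ 0.5152 -0.0142  0.2567] z [ 0.486 -0.122 -0.866] x [0.244 0.97  0.   ] w 0.023 g 49.3 F [ 0.4  0.1 -2. ] q [ 0.49 -0.17 -0.61  2.23  0.17  0.57 -0.5 ]
187 rim in plane min/max [-0.0099 -0.0179] [0.0174 0.0196]
```

View pics/c5.png

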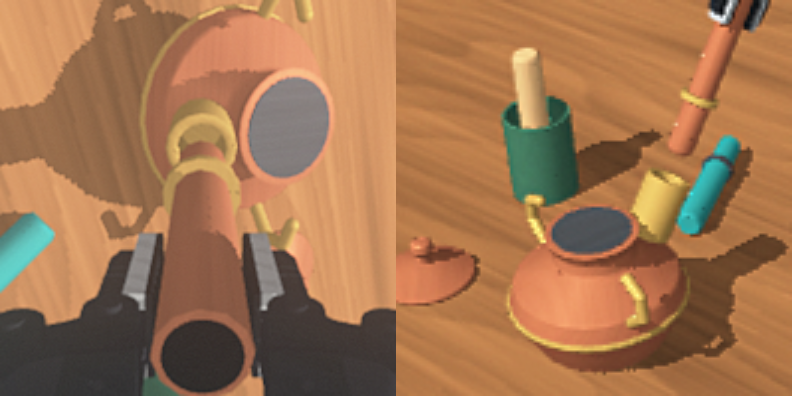

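Left crop: the foot at (203,150) points straight at the bore at (203,140). The right crop shows the drift standing in the pot. Now I'll insert slowly.

>>> {"api": "servo_tool", "payload": {"series": [[0.0035,-0.001,0.02,0,0,0,1],[0.0035,-0.001,0.04,0,0,0,1],[0.0035,-0.001,0.055,0,0,0,1],[0.0035,-0.001,0.065,0,0,0,1],[0.0035,-0.001,0.075,0,0,0,1],[0.0035,-0.001,0.085,0,0,0,1],[0.0035,-0.001,0.093,0,0,0,1],[0.0035,-0.001,0.093,0,0,0,1]]}}

```text
clock: 17.35
tcp_pos: [0.533, -0.0174, 0.2237]
orientation: [0.204, 0.762, 0.594, 0.159]
contact_force: [-0.2, -0.8, -2.0]
gripper_width: 0.0228
grasp_force: 49.3
```

```bash
python3 -c "
from h import *
ins(.072); T=pose(); s=manip.read_state(); print('F tool',T[:3,:3].T@s['contact_force'],s['moment']); held()"
```

```text
shift [0.0008 0.0014 0.0821] turn [ 0.     0.003 -0.004] | t 17.35 tcp [ 0.533  -0.0174  0.2237] z [ 0.485 -0.122 -0.866] x [ 0.244  0.97  -0.   ] w 0.0228 g 49.3 F [-0.2 -0.8 -2. ] q [ 0.53 -0.07 -0.66  2.23  0.31  0.5  -0.63]
F tool [-0.8325966  -1.02162119  1.77518636] [ 0.12053822  0.63705886 -0.02356192]
upper 779 [-0.0027 -0.0006  0.03  ] [ 0.001 -0.004  1.   ] 0.0001 lower 804 [-0.0005 -0.0024  0.09  ] [0.139 0.109 0.984] 0.0027 end [0.1414 0.148 ]
bead z 438 [0.0653 0.0704 0.1063]
```

>>> {"api": "servo_tool", "payload": {"series": [[0.001,0.001,0.012,0,0,0,1],[0.001,0.001,0.024,0,0,0,1],[0.001,0.001,0.036,0,0,0,1],[0.001,0.001,0.048,0,0,0,1],[0.001,0.001,0.06,0,0,0,1],[0.001,0.001,0.07,0,0,0,1],[0.001,0.001,0.076,0,0,0,1],[0.001,0.001,0.076,0,0,0,1]]}}

```text
clock: 18.4
tcp_pos: [0.5481, -0.0207, 0.1975]
orientation: [0.204, 0.762, 0.594, 0.159]
contact_force: [0.5, -0.5, -1.4]
gripper_width: 0.0227
grasp_force: 49.3
```

```bash
python3 -c "
from h import *
ins(.072); T=pose(); s=manip.read_state(); print('F tool',T[:3,:3].T@s['contact_force'],s['moment']); held()"
```

```text
shift [-0.0003  0.0006  0.0061] turn [-0.     0.003 -0.005] | t 18.4 tcp [ 0.5481 -0.0207  0.1975] z [ 0.485 -0.122 -0.866] x [ 0.244  0.97  -0.   ] w 0.0227 g 49.3 F [ 0.5 -0.5 -1.4] q [ 0.53  0.01 -0.67  2.23  0.47  0.45 -0.77]
F tool [-0.40993989 -0.19777422  1.53521153] [-0.02267739  0.61335487 -0.08308458]
upper 772 [-0.0028 -0.0006  0.03  ] [-0.001 -0.002  1.   ] 0.0002 lower 1005 [0.0046 0.0009 0.09  ] [ 0.079 -0.01   0.997] 0.003 end [0.1394 0.1406]
bead z 416 [0.0653 0.069  0.0762]
```

Almost home with no side force. I'll press lightly until the bead seats.

>>> {"api": "servo_tool", "payload": {"series": [[0,0,0.004,0,0,0,1],[0,0,0.007,0,0,0,1],[0,0,0.009,0,0,0,1],[0,0,0.009,0,0,0,1],[0,0,0.009,0,0,0,1]]}}

```text
clock: 19.08
tcp_pos: [0.5497, -0.0209, 0.195]
orientation: [0.204, 0.762, 0.594, 0.159]
contact_force: [-5.7, 0.7, 5.7]
gripper_width: 0.0226
grasp_force: 50.3
```

```bash
python3 -c "
from h import *
ins(.072); T=pose(); s=manip.read_state(); print('F tool',T[:3,:3].T@s['contact_force'],s['moment'])"
```

```text
shift [-0.0008  0.0002 -0.0014] turn [ 0.001  0.004 -0.004] | t 19.07 tcp [ 0.5497 -0.0209  0.195 ] z [ 0.485 -0.122 -0.866] x [ 0.244  0.97  -0.001] w 0.0226 g 50.3 F [-5.7  0.7  5.7] q [ 0.53  0.02 -0.67  2.23  0.49  0.45 -0.78]
F tool [-0.6643646  -2.07620045 -7.81178002] [-0.02539825  1.11619674 -0.19128454]
```

The bead seated at the expected depth with about 9 N axial force. Releasing and backing off along the axis.

>>> {"api": "servo_tool", "payload": {"series": [[0,0,0,0,0,0,0.6],[0,0,0,0,0,0,0.3],[0,0,0,0,0,0,0],[0,0,0,0,0,0,0],[0,0,0,0,0,0,0],[0,0,0,0,0,0,0],[0,0,-0.06,0,0,0,0],[0,0,-0.14,0,0,0,0],[0,0,-0.22,0,0,0,0],[0,0,-0.3,0,0,0,0],[0,0,-0.36,0,0,0,0],[0,0,-0.36,0,0,0,0]]}}

```text
clock: 20.58
tcp_pos: [0.4809, -0.0031, 0.3217]
orientation: [0.206, 0.761, 0.594, 0.161]
contact_force: [0.7, 0.3, -0.6]
gripper_width: 0.0854
grasp_force: 0.0
```

Run:
```python
from h import *
V=[]
for n in('wrist','scene','side'):
    im,d,m,W=grab(n);P=cloud(d,m,W);v=P-mouth;t=v@A;r=np.linalg.norm(v-t[...,None]*A,axis=-1)
    k=(t>.012)&(t<.13)&(r<.03); q=P[k]; c,a,e=cyl(q,.012,mouth+A*.05,A)
    print(n,len(q),'angle',round(float(np.arccos(a@A)),3),round(e,4),'axis at mouth off',((c+a*((mouth-c)@a))-mouth).round(4),'top t',np.percentile(t[k],[98,99.5]).round(4),'expect .112')
    if n=='scene': V.append(cv2.resize(im[130:262,120:252],(396,396)))
    if n=='wrist': V.append(cv2.resize(im[80:280,150:350],(396,396)))
print(manip.read_state()['contact_force'])
cv2.imwrite('pics/f.png',np.hstack(V)[...,::-1])
```

```text
wrist 823 angle 0.053 0.0006 axis at mouth off [-0.0012 -0.0003 -0.0007] top t [0.1138 0.1141] expect .112
scene 362 angle 0.055 0.0011 axis at mouth off [-0.0008  0.0001 -0.0005] top t [0.1118 0.1125] expect .112
side 314 angle 0.054 0.0009 axis at mouth off [-0.0004 -0.0008 -0.0001] top t [0.1147 0.1152] expect .112
[ 0.88868534  0.2322655  -0.60335377]
```

View pics/f.png

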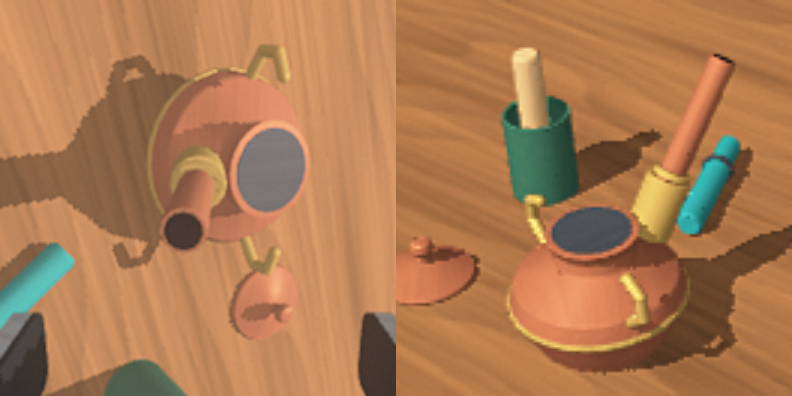

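The views show the spout's bead on the socket rim and the drift upright in the pot. The spout's tilt is about 0.054 rad, within the 0.09 limit, and its top is at the home height within about 3 mm. Handing in.

```bash
python3 -c "
from workcell import manip
print(manip.finish_job())"
```

```text
the job is handed in; nothing more can be done
None
```

The drift stands upright in the green tool pot, the spout is home in the socket with its bead on the rim, both are released, and the job was handed in at about 21 s; no verdict was returned.

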